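# Lift a printed hinge half with spring tongs

## Task

The two-eared grey hinge half on the print plate is ready for bonding and must not get finger grease on it: take hold of the spring tongs by their black sleeves, close the tongs' jaws on the sides of the hinge half, and lift it at least 10 cm above the cart's top. Finish there, still squeezing the tongs and holding the part up in the air and still; the gripper itself never touches the part, and the other things on the cart stay where they are.

Things in the scene. Friction and masses are not known exactly. Their poses are not given: they have to be found in the camera images.
- tongs: U-shaped steel spring tongs lying on their side, 220 mm long, 34 mm high, 0.12 kg. Origin: underside, midway between the black grip sleeves, near the centre of mass; x to the free jaw ends, y across, z up. Grip the sleeves from above, fingers closing along y. Sprung open the sleeves are 64 mm over their outsides at x = 0 (59 at x = -40, 69 at x = +40). The bow is at x = -100 mm.
- jaw_left: left (+y) arm with black sleeve (34 mm high from the underside, from x = -42 to +42 mm of the tongs) and jaw pad. Origin at its hinge, (-100, 18, 0) mm in the tongs' frame. Both arms hinge at the bow and mirror each other. The spring pushes each sleeve outward: about 9 N fully open, 11 N at 56 mm, 13.5 N when closed on the part.
- jaw_right: right (-y) arm, mirror image, hinge at (-100, -18, 0) mm. Each mm by which the sleeves are squeezed together at x = 0 closes the jaws by 2 mm. Squeezed to 55 to 58 mm, the tongs can already be carried, with the jaws still about 50 mm apart; on a 28 mm part the sleeves are 44 mm over their outsides and the arms parallel, so close with 30 N or more.
- tip_left (a point): centre of the left jaw pad's gripping face (pad 28 mm long, 26 mm high from the tongs' underside), 95 mm ahead of the tongs' origin, 13 mm above the underside; the pads stand 67 mm apart when sprung open
- tip_right (a point): the same on the right jaw pad
- hinge_part: grey plastic hinge half (about 30 g): base leaf 46 x 28 x 8 mm (x, y, z) with two upright round-topped ears side by side in y, each 20 mm long in x and 8 mm thick, 30 mm high overall. Ear and leaf sides are flush flat faces at y = +-14 mm: the jaws close there along y. Origin: centre of the underside. Stands in any of three places on the plate.
- plate: fixed black-coated print plate 160 x 300 x 4 mm (x, y, z) lying on the cart top; origin: centre of the underside. Its upper face is 4 mm above the cart top. Three grey prints stand in a row along its y, about 100 mm apart.
- bracket: grey plastic L-shaped bracket, 40 x 28 mm, 36 mm high, on the plate; not to be moved. Origin: centre of the underside.
- knob_cap: round grey plastic knob, 34 mm diameter, 26 mm high, on the plate; not to be moved. Origin: centre of the underside.
- calipers: black calipers 230 mm long, 14 mm high, lying to the left; not to be moved. Origin: middle of the beam, underside; x along the beam
- scraper: stainless scraper, 195 mm long, 14 mm high, lying to the right of the tongs; not to be moved. Origin: underside, near the blade's neck; x to the blade, which ends at x = 80 mm
- nozzle_jar: metal jar 40 mm diameter, 42 mm high, between plate and parts box; not to be moved. Origin: centre of the underside.
- parts_box: fixed white spare parts box with hinged lid, 130 x 190 x 65 mm (a knob on the lid rises a little higher), beyond the tongs; origin: centre of the underside
Things that resemble listed ones, but are neither listed nor needed, are in the scene too. Leave any purple look-alike of the parts_box alone.

How it is judged (in metres and radians):
On the way, in this order (a step that is already met when the one before it is completed fails the run):
1. the tongs are in the gripper and off the cart top (contact force between the fingers and tongs above 1 N and height (world z) of tongs above 0.004 m and contact force between tongs and table below 0.05 N), for 0.1 s.
2. both jaws press on the hinge half (contact force between each of jaw_left, jaw_right and hinge_part above 0.5 N and contact force between the fingers and tongs above 1 N), for 0.2 s.
At the end, for the whole second after the job is handed in: Hinge half over 95 mm above the cart top, slower than 30 mm/s, pressed by both jaws (over 0.5 N each), touching neither plate, gripper nor arm; fingers press both sleeves (over 1 N); tongs rest on nothing; each bystander within 20 mm of its start (height (world z) of hinge_part above 0.095 m and contact force between each of jaw_left, jaw_right and hinge_part above 0.5 N and contact force between the fingers and jaw_left above 1 N and contact force between the fingers and jaw_right above 1 N and contact force between tongs and table below 0.05 N and contact force between tongs and parts_box below 0.05 N and contact force between each of tongs, hinge_part and plate below 0.05 N and contact force between each of the arm, the fingers and hinge_part below 0.05 N and linear speed of hinge_part below 0.03 m/s and distance of each of bracket, knob_cap, calipers, scraper, nozzle_jar from where it was at the start of the episode below 0.02 m); the arm keeps its last pose, push and grip.
It fails at once if the gripper or arm touches the hinge half (contact force between any of the fingers, the arm and hinge_part above 0.3 N).
It fails at once if another thing on the cart is disturbed (moved over 20 mm) (distance of any of bracket, knob_cap, calipers, scraper, nozzle_jar from where it was at the start of the episode above 0.02 m).
It also fails if it takes over 43 s, if anything falls off the work surface, if the arm or the gripper's body presses on something with over 40 N, if the wrist force passes 120 N, or if a joint passes its speed limit or range.

## Robot

A 7-joint arm with a two-finger parallel gripper is mounted at the origin on the work surface. World frame = base frame: x ahead of the robot, y to its left, z up, the work surface at z = 0. Lengths are in m, angles in degrees, forces in N, time in s.
With the tool pointing down it reaches from about 0.35 to 0.9 m from the base axis. Payload 19.9 kg.
Tool frame: the origin (TCP) lies midway between the tips of the shut fingers; the grasp point (between the pads) lies 19 mm behind it (bot.hold_point_z is the distance from the TCP to the grasp point, in m); z points along the fingers, y is the direction in which the jaws open and shut (so a half turn about z gives the same grasp; the last joint's range is limited). The gripper opens to 85 mm and grips with 20 to 120 N. Pads are 22 mm wide; open, the fingers measure 114 mm over their backs; the gripper's body (76 mm by 85 mm) begins 54 mm behind the grasp point. The pads swing forward as they close: fully open they stand 13 mm farther back than shut.
Start: joints at [-74.055, 23.915, -0.59, 92.452, 0.269, 63.638, -3.037], TCP at [0.196, 0.593, 0.2] pointing down, gripper open.
Joint ranges: [-161.28, 161.28], [-22.2, 115.67], [-73.04, 71.86], [3.21, 147.25], [-68.34, 248.33], [10.77, 114.83], [-161.83, 161.83]. Speed limits (degrees/s): [108.29, 108.29, 136.94, 136.94, 172.46, 172.46, 172.46].

## Interface

Orientations are given as [roll, pitch, yaw] about the fixed x, y, z axes, in that order (R = Rz(yaw) Ry(pitch) Rx(roll)).
In Python, from plant import bot gives the robot as it stands. The module is installed in compiled form; this text tells all that it offers.
- The arm moves only by the shell command python3 -m inch 'ROWS' [FORCE]. ROWS is JSON, a list of rows, each a list of 3 entries, a list of its own where there are three numbers: the shift along the world's x, y, z in m, then the turn, a rotation vector about the world's x, y, z in rad, then the opening, from 0 (shut) to 1 (fully open). A call has 1 to 8 rows; each row shifts and turns the commanded pose from where the row before left it; what a row does not reach is not made up. A row lasts 1/10 s, in which the tool goes at most 50 mm and 8.59 degrees, less where a joint would pass 70% of its speed; a pose out of reach is approached as far as the arm can. A call with a gripper value outside its range is refused whole. The fingers move at their own pace and stop on an object; FORCE is the grip in N (left out, the last holds). Time passes only in rows, so rows that do not move let the fingers close. It gives the time, the measured TCP pose, the force and the opening at its end, in the units of the state.
- bot.read_state(): the state, without advancing time (a new reading comes with each control period).
- bot.camera(name): name is "scene" or "top" or "wrist"; returns a dict with "color" (480x640x3 uint8, blue, green, red), "K" (3x3 intrinsics, pixels), "R" (3x3) and "t" (3): a world point X has camera coordinates R X + t; the wrist camera has in their place "T_tool_cam" (4x4, takes a point from camera to tool coordinates, whose origin is the TCP and whose axes are the flange's). Camera axes: x right, y down, z forward; pixel columns grow to the right and rows downward; lengths in m; the calibration is good to about 2 mm. The wrist camera is an equidistant fisheye: a pixel r from the principal point sees the ray r / f radians off the axis. A picture is of the moment at which its call begins: read the wrist's pose just before it. There is no depth.
- bot.job_done(): hands the job in, once; it reports no verdict.
The state is a dict: "time": time; "joints": joint angles; "joint_vel": joint speeds; "joint_torque": joint torques, N m; "ee_pos": TCP position; "tcp_rot": TCP orientation; "force": force on the tool from outside, world axes, zero at the start; "ft_torque": the same for the moment, N m; "width": finger opening in m.
Only numpy, scipy, OpenCV 4.12 (cv2) and the standard library are available. Lean on these libraries where they do the work, as an engineer would, in place of code of your own. Each camera call takes 0.05 s, during which the arm holds its last target.

## Working session

There is one attempt and no reset: what is moved stays moved. The work goes in short steps, Python scripts to look and compute and a shell command to move; the robot and the scene stay as the last step left them, time stands still between calls to the robot, and variables do not carry over. Pictures are saved under pics/ and viewed, and the job is handed in when it is done.

```bash
mkdir -p pics; cat > h.py <<'E'
import numpy as np, cv2
from plant import bot
def save(n,im): cv2.imwrite('pics/'+n+'.png',im)
def px2w(c,u,v,z):
    K=np.array(c['K']);R=np.array(c['R']);t=np.array(c['t'])
    d=R.T@np.linalg.solve(K,[u,v,1.]);o=-R.T@t
    return o+d*(z-o[2])/d[2]
def w2px(c,X):
    p=np.array(c['K'])@(np.array(c['R'])@np.array(X)+np.array(c['t']));return p[:2]/p[2]
E
python3 - <<'E'
from h import *
import pickle
for n in('scene','top'):
    c=bot.camera(n);save(n+'0',c['color']);pickle.dump(c,open(n+'0.pkl','wb'))
    print(n,np.round(-np.array(c['R']).T@c['t'],3),c['K'])
print(bot.read_state(),bot.hold_point_z)
E
```

```text
scene [ 1.192 -0.72   0.667] [[520.73374432   0.         312.93873865]
 [  0.         520.73374432 238.94721511]
 [  0.           0.           1.        ]]
top [0.321 0.019 1.336] [[532.909044     0.         321.01706219]
 [  0.         532.909044   233.59733438]
 [  0.           0.           1.        ]]
{'time': 0.1, 'joints': array([-74.05603234,  23.9443421 ,  -0.59257113,  92.48167449,
         0.2698877 ,  63.63654205,  -3.03718661]), 'joint_vel': array([ 0.04499969, -0.13946446,  0.03038966, -0.08233867,  0.05825753,
       -0.05527908, -0.02726135]), 'joint_torque': array([ 2.26418801e-03, -8.65828586e+01,  6.79639857e-01, -4.35641170e+01,
        1.89942552e-02,  4.85683573e-03, -5.07675873e-05]), 'ee_pos': array([0.1963559 , 0.59300091, 0.19912861]), 'tcp_rot': array([-1.79938978e+02,  4.43839014e-03,  1.61680531e+02]), 'force': array([ 0.15448905,  0.15074663, -0.2646899 ]), 'ft_torque': array([0.00931242, 0.01681892, 0.01222371]), 'width': 0.0853340165124129} 0.0187
```

View pics/scene0.png

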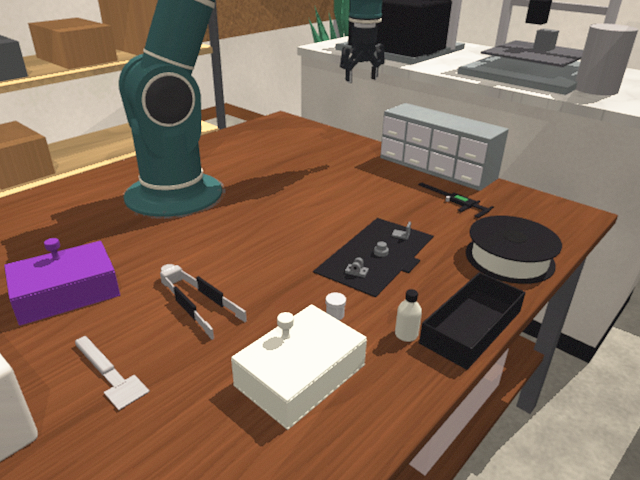

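View pics/top0.png

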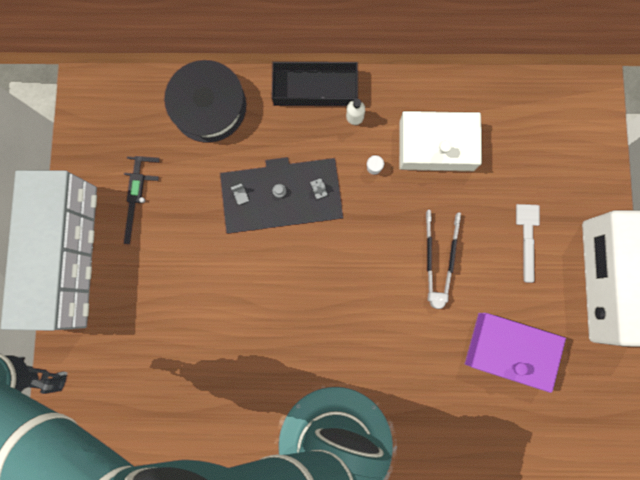

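The top view has the tongs at about (443,257), jaws up the image (+x). There are three grey prints: (319,188), (279,190) and (240,194). I'll check these in a close crop.

```bash
python3 - <<'E'
from h import *
import pickle
c=pickle.load(open('top0.pkl','rb'));s=pickle.load(open('scene0.pkl','rb'))
a=cv2.resize(c['color'][150:240,210:350],None,fx=5.6,fy=5.6,interpolation=cv2.INTER_CUBIC)[:, :784]
b=cv2.resize(c['color'][195:315,405:485],None,fx=5,fy=5,interpolation=cv2.INTER_CUBIC)
d=cv2.resize(s['color'][215:295,310:440],None,fx=6,fy=6,interpolation=cv2.INTER_CUBIC)
save('a',a);save('b',b);save('d',d)
for n,u,v,z in [('part',319,188,.02),('knob',279,190,.02),('brk',240,194,.02),('bow',438,300,.034),('tipL',429.5,212,.026),('tipR',459,214,.026),('jar',375,165,.04)]: print(n,np.round(px2w(c,u,v,z),4))
E
```

```text
part [0.6261 0.0466 0.02  ]
knob [0.6202 0.1476 0.02  ]
brk [0.6091 0.2461 0.02  ]
bow [ 0.348  -0.2446  0.034 ]
tipL [ 0.5655 -0.2295  0.026 ]
tipR [ 0.561  -0.3026  0.026 ]
jar [ 0.6813 -0.0932  0.04  ]
```

View pics/a.png

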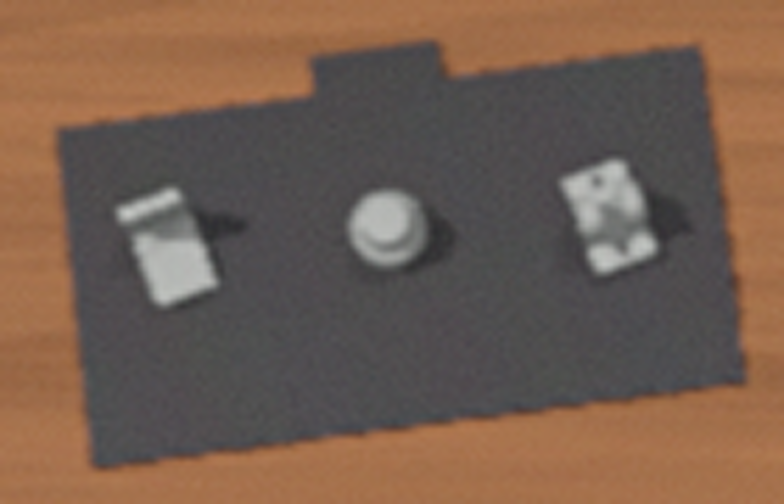

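View pics/b.png

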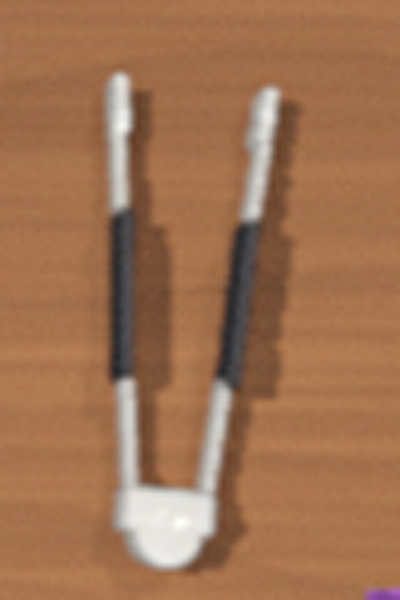

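View pics/d.png

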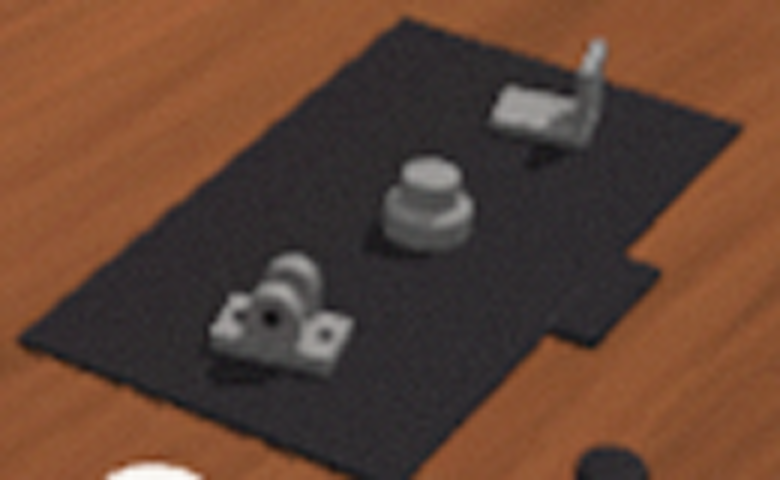

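The hinge half is the two-eared print at top (319,188) and scene (357,267). The knob is at (279,190) and the L-bracket at (240,194). The tongs lie alone at (441,255), with the sleeves at about (429,254) and (453,256). Next I'll compute their poses.

```bash
python3 - <<'E'
from h import *
import pickle
c=pickle.load(open('top0.pkl','rb'));s=pickle.load(open('scene0.pkl','rb'))
P=lambda x,y,k,u0,v0,z: px2w(c,(x+.5)/k-.5+u0,(y+.5)/k-.5+v0,z)
leaf=[P(x,y,5.6,210,150,.012) for x,y in[(560,180),(622,158),(658,250),(597,275)]]
leaf=np.array(leaf);print(leaf.round(4),leaf.mean(0))
for a,b in[(3,0),(2,1)]:
    d=leaf[b]-leaf[a];print('len',np.linalg.norm(d),'yaw',np.degrees(np.arctan2(d[1],d[0])))
for a,b in[(1,0),(2,3)]:
    d=leaf[b]-leaf[a];print('wid',np.linalg.norm(d),'yaw',np.degrees(np.arctan2(d[1],d[0]))-90)
LF,LB,RF,RB=[P(x,y,5,405,195,.034) for x,y in[(122,212),(121,379),(249,222),(229,386)]]
for n,v in zip(['LF','LB','RF','RB'],[LF,LB,RF,RB]):print(n,v.round(4))
f=(LF+RF)/2;b=(LB+RB)/2;print('origin',(f+b)/2,'yaw axis',np.degrees(np.arctan2(*(f-b)[1::-1])),'yaw cross',np.degrees(np.arctan2(*((LF+LB-RF-RB)[1::-1])))-90,'lenL/R',np.linalg.norm(LF-LB),np.linalg.norm(RF-RB),'ctr sep',np.linalg.norm(LF+LB-RF-RB)/2)
# black mask centroid
im=c['color'][195:315,405:485].astype(int);m=(im.max(2)<60).astype(np.uint8)
n,l,st,ce=cv2.connectedComponentsWithStats(m)
for i in range(1,n):
    if st[i,4]>30: print(st[i],px2w(c,ce[i][0]+405,ce[i][1]+195,.034).round(4))
# check in scene
for X in [*leaf]: print('scene',w2px(s,X).round(1))
for X in (LF,LB,RF,RB): print('scene',w2px(s,X).round(1))
E
```

```text
[[0.6441 0.0709 0.012 ]
 [0.6545 0.0428 0.012 ]
 [0.6119 0.026  0.012 ]
 [0.6002 0.0535 0.012 ]] [0.62767214 0.04830051 0.012     ]
len 0.047236230894538794 yaw 21.55460048488066
len 0.04581083886791063 yaw 21.469438660884094
wid 0.029973528316978203 yaw 20.414491956205325
wid 0.029910994976247874 yaw 23.14288301180798
LF [ 0.5015 -0.2257  0.034 ]
LB [ 0.4194 -0.2237  0.034 ]
RF [ 0.4971 -0.2878  0.034 ]
RB [ 0.4164 -0.2761  0.034 ]
origin [ 0.45861213 -0.25329366  0.034     ] yaw axis -4.800381305464697 yaw cross -3.6677053109908115 lenL/R 0.08220821935596115 0.08151576280276172 ctr sep 0.05736448509913265
[23 44  1 31 31] [ 0.4595 -0.2225  0.034 ]
[44 46  5 29 41] [ 0.4565 -0.2786  0.034 ]
scene [369.4 267.3]
scene [365.4 274.5]
scene [345.3 270. ]
scene [349.1 262.8]
scene [222.6 291.7]
scene [198.3 274.8]
scene [195.8 305. ]
scene [176.3 285.1]
```

```bash
python3 -m inch '[[[0.02,-0.042,0],[0,0,-0.145],1],[[0.02,-0.042,0],[0,0,-0.145],1],[[0.02,-0.042,0],[0,0,-0.145],1],[[0.02,-0.042,0],[0,0,-0.145],1],[[0.02,-0.042,0],[0,0,-0.145],1],[[0.02,-0.042,0],[0,0,-0.145],1],[[0.02,-0.042,0],[0,0,-0.145],1],[[0.02,-0.042,0],[0,0,-0.145],1]]' 30
python3 -m inch '[[[0.01,-0.042,0],[0,0,-0.145],1],[[0.01,-0.042,0],[0,0,-0.145],1],[[0.01,-0.042,0],[0,0,-0.145],1],[[0.01,-0.042,0],[0,0,-0.145],1],[[0.01,-0.042,0],[0,0,-0.145],1],[[0.01,-0.042,0],[0,0,-0.145],1],[[0.01,-0.042,0],[0,0,-0.145],1],[[0.01,-0.042,0],[0,0,-0.145],1]]' 30
```

```text
time: 0.9
ee_pos: [0.3568, 0.2555, 0.1996]
tcp_rot: [-180.0, -0.0, 94.9]
force: [1.0, 0.6, -0.3]
width: 0.0855
time: 1.7
ee_pos: [0.4365, -0.0804, 0.1998]
tcp_rot: [-180.0, -0.0, 28.4]
force: [0.8, 1.0, -0.1]
width: 0.0854
```

```bash
python3 -m inch '[[[0.0056,-0.043,0],[0,0,-0.1436],1],[[0.0056,-0.043,0],[0,0,-0.1436],1],[[0.0056,-0.043,0],[0,0,-0.1436],1],[[0.0057,-0.043,0],[0,0,-0.1436],1],[[0,0,-0.04],[0,0,0],1],[[0,0,-0.04],[0,0,0],1],[[0,0,0],[0,0,0],1],[[0,0,0],[0,0,0],1]]' 30
python3 - <<'E'
from h import *
import pickle
st=bot.read_state();c=bot.camera('wrist');c['st']=st;pickle.dump(c,open('w1.pkl','wb'));save('w1',c['color'])
print(st['ee_pos'],st['tcp_rot'],st['joints']);print(c['K'],c['T_tool_cam'])
E
```

```text
time: 2.5
ee_pos: [0.4588, -0.251, 0.1203]
tcp_rot: [180.0, 0.1, -4.2]
force: [0.5, -1.1, 0.9]
width: 0.0854
[ 0.45875053 -0.25099667  0.12034579] [ 1.79988114e+02  6.48818747e-02 -4.18514282e+00] [-12.95617438  25.55271278  47.87620936 112.3887372  -23.77356745
  52.36742575 -47.13707295]
[[371.64829954   0.         317.46645244]
 [  0.         371.64829954 233.20828015]
 [  0.           0.           1.        ]] [[-3.86978709e-04 -9.62368657e-01 -2.71746974e-01  6.91757915e-02]
 [ 9.99999901e-01 -3.12219988e-04 -3.18340029e-04 -4.70949719e-05]
 [ 2.21515630e-04 -2.71747071e-01  9.62368682e-01 -1.74494461e-01]
 [ 0.00000000e+00  0.00000000e+00  0.00000000e+00  1.00000000e+00]]
```

View pics/w1.png

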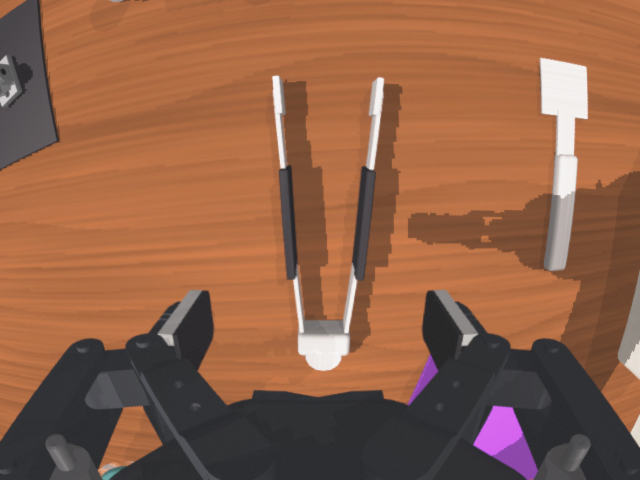

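The wrist image shows the tongs nearly centred, bow at (323,345), sleeves at (288,223) and (364,223), jaw tips at (278,80) and (379,80). The fingers straddle them symmetrically.

```bash
cat >> h.py <<'E'
from scipy.spatial.transform import Rotation as Ro
def wr2w(c,u,v,z):
    K=c['K'];x=(u-K[0][2])/K[0][0];y=(v-K[1][2])/K[1][1];r=np.hypot(x,y)+1e-12
    d=np.array([np.sin(r)*x/r,np.sin(r)*y/r,np.cos(r)])
    T=np.array(c['T_tool_cam']);R=Ro.from_euler('xyz',c['st']['tcp_rot'],degrees=True).as_matrix()
    o=R@T[:3,3]+c['st']['ee_pos'];d=R@T[:3,:3]@d
    return o+d*(z-o[2])/d[2]
E
python3 - <<'E'
from h import *
import pickle
c=pickle.load(open('w1.pkl','rb'))
save('w1c',cv2.resize(c['color'][60:380,240:420],None,fx=1.85,fy=1.85))
L1,L2,R1,R2=[wr2w(c,u,v,.034) for u,v in[(286,168),(292.5,279),(368.5,168),(361,279)]]
print(L1,L2,R1,R2,(L1+L2+R1+R2)/4)
d=L1+R1-L2-R2;print('yaw',np.degrees(np.arctan2(d[1],d[0])),np.linalg.norm(L1-L2),np.linalg.norm(L1+L2-R1-R2)/2)
print('bow',wr2w(c,324,330,.034),'tips',wr2w(c,278,78,.026),wr2w(c,380,80,.026))
print('part',wr2w(c,10,85,.03))
E
```

```text
[ 0.50335343 -0.23197577  0.034     ] [ 0.41946795 -0.2289447   0.034     ] [ 0.4992674 -0.2899851  0.034    ] [ 0.4155201  -0.28102342  0.034     ] [ 0.45940222 -0.25798225  0.034     ]
yaw -4.092070228884091 0.08394022271743817 0.0551904054309875
bow [ 0.37279817 -0.24984885  0.034     ] tips [ 0.56854582 -0.23078425  0.026     ] [ 0.56235094 -0.30339432  0.026     ]
part [0.61320141 0.01796056 0.03      ]
```

Both cameras agree within about 4 mm: origin ≈ (0.459, -0.257), yaw -4.2°. Next I lower the gripper and close partway.

```bash
python3 -m inch '[[[0,-0.006,-0.03],[0,0,0],1],[[0,0,-0.03],[0,0,0],1],[[0,0,-0.03],[0,0,0],1],[[0,0,-0.017],[0,0,0],1],[[0,0,-0.01],[0,0,0],1],[[0,0,0],[0,0,0],1],[[0,0,0],[0,0,0],1]]' 30
python3 - <<'E'
from h import *
import pickle
st=bot.read_state();c=bot.camera('wrist');c['st']=st;pickle.dump(c,open('w2.pkl','wb'));save('w2',c['color'])
print(st['ee_pos'],st['tcp_rot'],st['force'])
E
```

```text
time: 3.25
ee_pos: [0.46, -0.257, 0.0041]
tcp_rot: [180.0, -0.1, -4.1]
force: [1.0, -0.2, 0.2]
width: 0.0851
[ 0.45995733 -0.25701163  0.00412192] [ 1.79979951e+02 -1.06679408e-01 -4.13889353e+00] [ 1.03541557 -0.1708297   0.19024559]
```

View pics/w2.png

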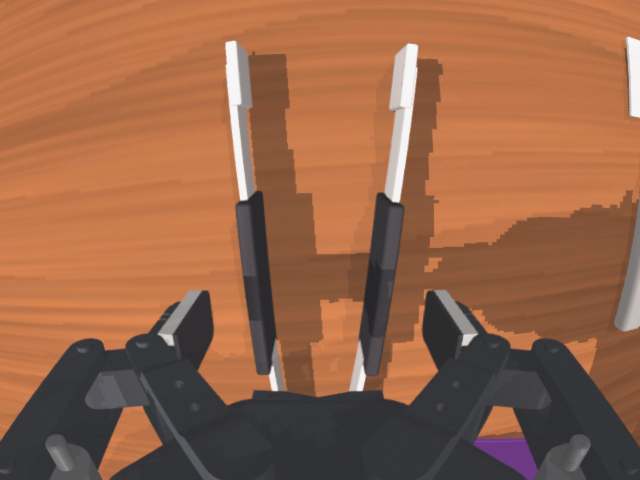

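Both sleeves lie between the open fingers, at (255,285) left and (383,285) right. Closing to about 56 mm.

```bash
python3 -m inch '[[[0,0,0],[0,0,0],0.66],[[0,0,0],[0,0,0],0.66],[[0,0,0],[0,0,0],0.66],[[0,0,0],[0,0,0],0.66],[[0,0,0],[0,0,0],0.66],[[0,0,0],[0,0,0],0.66]]' 40
python3 - <<'E'
from h import *
import pickle
st=bot.read_state();c=bot.camera('wrist');c['st']=st;pickle.dump(c,open('w3.pkl','wb'));save('w3',c['color'])
print(st['ee_pos'],st['tcp_rot'],st['force'],st['width'])
E
```

```text
time: 3.9
ee_pos: [0.459, -0.2567, 0.0027]
tcp_rot: [-180.0, 0.0, -4.2]
force: [-0.3, 0.8, -0.7]
width: 0.0562
[ 0.45897211 -0.25672249  0.00266081] [-1.79995661e+02  3.21309186e-03 -4.16083776e+00] [-0.31712797  0.75217589 -0.74249805] 0.05621128152299926
```

View pics/w3.png

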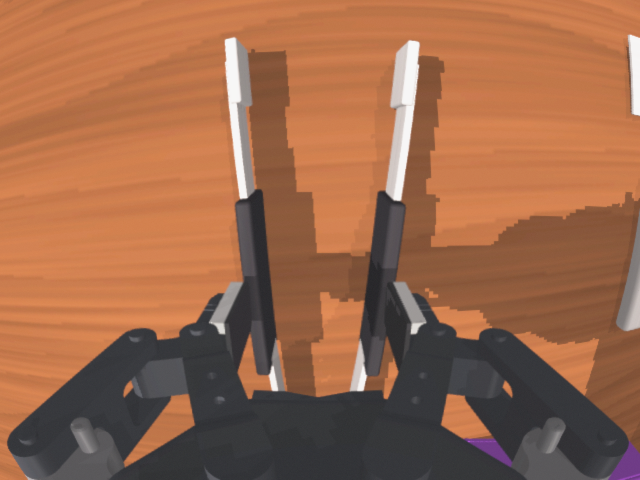

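Width now reads 56 mm, but the jaws still stand at (238,75) and (405,75), essentially unsqueezed. I'll close a little more and compare.

```bash
python3 -m inch '[[[0,0,0],[0,0,0],0.62],[[0,0,0],[0,0,0],0.62],[[0,0,0],[0,0,0],0.62]]' 40
python3 - <<'E'
from h import *
import pickle
st=bot.read_state();c=bot.camera('wrist');c['st']=st;pickle.dump(c,open('w4.pkl','wb'));save('w4',c['color'])
s=bot.camera('scene');save('s4',cv2.resize(s['color'][200:380,100:320],None,fx=3.3,fy=3.3))
print(st['ee_pos'],st['tcp_rot'],st['force'],st['width'])
E
```

```text
time: 4.25
ee_pos: [0.459, -0.2567, 0.0026]
tcp_rot: [-180.0, 0.0, -4.2]
force: [0.3, -1.2, 0.3]
width: 0.0533
[ 0.45896254 -0.25670428  0.0026416 ] [-1.79995371e+02  5.17638191e-03 -4.15971698e+00] [ 0.29827443 -1.15926861  0.2921083 ] 0.053258828292056214
```

View pics/w4.png

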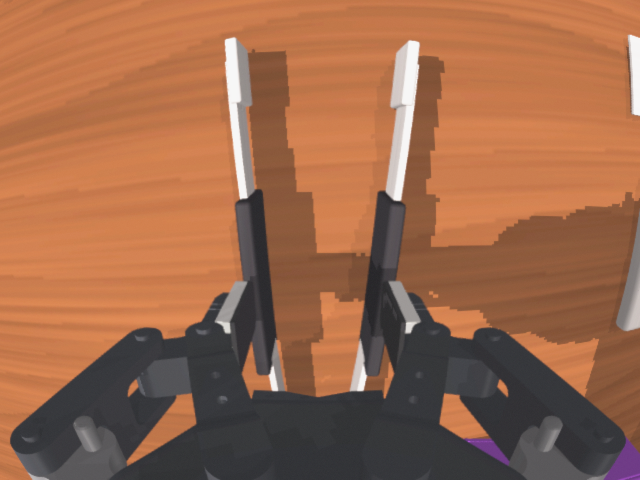

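View pics/s4.png

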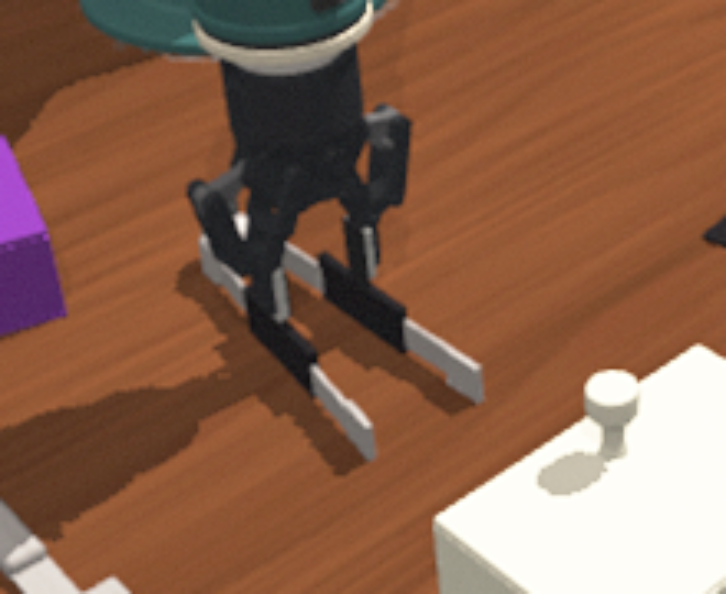

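The fingers have closed to 53 mm without moving the jaws. I'll check where the tips really are against the calibration.

```bash
cat >> h.py <<'E'
def w2wr(c,X):
    R=Ro.from_euler('xyz',c['st']['tcp_rot'],degrees=True).as_matrix()
    T=np.array(c['T_tool_cam']);p=R.T@(np.array(X)-c['st']['ee_pos']);p=T[:3,:3].T@(p-T[:3,3])
    th=np.arctan2(np.hypot(p[0],p[1]),p[2]);n=np.hypot(p[0],p[1])+1e-12
    return np.array([c['K'][0][0]*th*p[0]/n+c['K'][0][2],c['K'][1][1]*th*p[1]/n+c['K'][1][2]])
def t2w(c,X): return Ro.from_euler('xyz',c['st']['tcp_rot'],degrees=True).as_matrix()@np.array(X)+c['st']['ee_pos']
E
python3 - <<'E'
from h import *
import pickle
s=pickle.load(open('scene0.pkl','rb'))
c=pickle.load(open('w4.pkl','rb'))
L1,L2,R1,R2=[wr2w(c,u,v,.034) for u,v in[(247,199),(263,374),(394,201),(373,374)]]
print(L1,L2,R1,R2,(L1+L2+R1+R2)/4,np.linalg.norm(L1-L2),np.linalg.norm(R1-R2))
for z in(0,-.008,-.0187,-.03,-.04):
  for y in(-.0266,.0266):
    X=t2w(c,[0,y,z]);p=w2px(s,X);print(z,y,X.round(3),'wr',w2wr(c,X).round(0),'s4',((p-[100,200])*3.3).round(0))
E
```

```text
[ 0.50371904 -0.23190838  0.034     ] [ 0.41981567 -0.22763787  0.034     ] [ 0.4986961  -0.28997684  0.034     ] [ 0.41596952 -0.28007596  0.034     ] [ 0.45955008 -0.25739976  0.034     ] 0.0840119731088746 0.08331694905512305
0 -0.0266 [ 0.461 -0.23   0.003] wr [265. 271.] s4 [362. 319.]
0 0.0266 [ 0.457 -0.283  0.003] wr [370. 271.] s4 [288. 355.]
-0.008 -0.0266 [ 0.461 -0.23   0.011] wr [263. 277.] s4 [360. 308.]
-0.008 0.0266 [ 0.457 -0.283  0.011] wr [372. 277.] s4 [286. 345.]
-0.0187 -0.0266 [ 0.461 -0.23   0.021] wr [260. 286.] s4 [359. 295.]
-0.0187 0.0266 [ 0.457 -0.283  0.021] wr [375. 286.] s4 [284. 331.]
-0.03 -0.0266 [ 0.461 -0.23   0.033] wr [256. 296.] s4 [357. 280.]
-0.03 0.0266 [ 0.457 -0.283  0.033] wr [379. 296.] s4 [282. 316.]
-0.04 -0.0266 [ 0.461 -0.23   0.043] wr [253. 307.] s4 [355. 267.]
-0.04 0.0266 [ 0.457 -0.283  0.043] wr [383. 307.] s4 [280. 302.]
```

```bash
python3 - <<'E'
from h import *
import pickle
c=pickle.load(open('w4.pkl','rb'))
s=bot.camera('scene');save('s5',cv2.resize(s['color'][240:320,150:250],None,fx=7,fy=7,interpolation=cv2.INTER_CUBIC))
a=cv2.convertScaleAbs(cv2.resize(c['color'][180:400,190:450],None,fx=2.7,fy=2.7,interpolation=cv2.INTER_CUBIC),alpha=1.8,beta=20)
save('w4z',a)
E
```

```text
(no output)
```

View pics/s5.png

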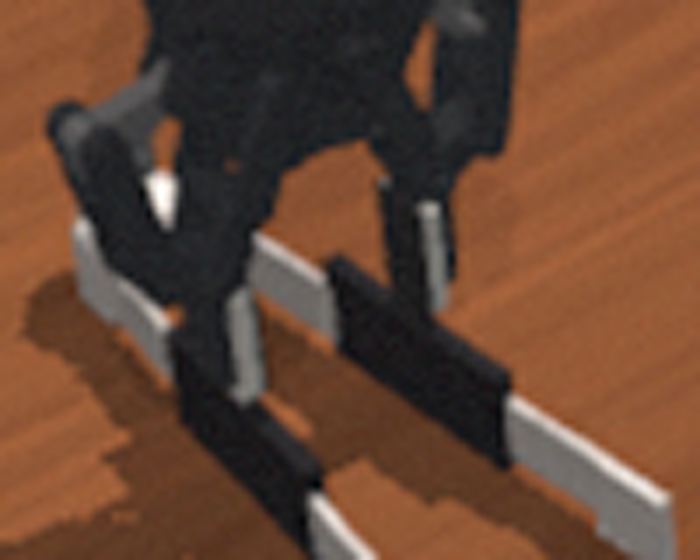

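View pics/w4z.png

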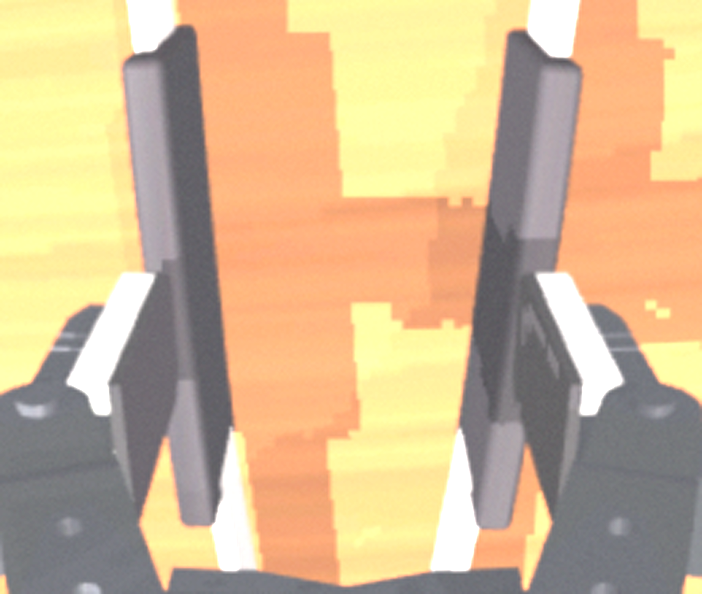

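```bash
python3 - <<'E'
from h import *
import pickle
from scipy.optimize import least_squares
s=pickle.load(open('scene0.pkl','rb'));c=pickle.load(open('w4.pkl','rb'))
R=Ro.from_euler('xyz',c['st']['tcp_rot'],degrees=True).as_matrix()
for n,wp,sp in[('Rin',(385,282),(184.5,297)),('Rout?',(399,282),(187.4,296)),('Lin',(247,282),(212,285)),('Lout',(237,282),(213.5,283))]:
    r=least_squares(lambda X:np.r_[w2wr(c,X)-wp,w2px(s,X)-sp],[.46,-.257,.02])
    print(n,r.x.round(4),'tool',(R.T@(r.x-c['st']['ee_pos'])).round(4),r.fun.round(1))
E
```

```text
Rin [ 0.4634 -0.286   0.0326] tool [ 0.0066  0.0289 -0.03  ] [0.3 0.3 1.7 0.7]
Rout? [ 0.4681 -0.2896  0.0436] tool [ 0.0115  0.0321 -0.041 ] [-0.3 -0.4 -2.  -0.9]
Lin [ 0.4688 -0.2275  0.0348] tool [ 0.0076 -0.0298 -0.0321] [-0.1 -0.1 -0.5  0. ]
Lout [ 0.4708 -0.2244  0.0391] tool [ 0.0094 -0.0331 -0.0364] [-0.1 -0.  -0.3  0. ]
```

```bash
python3 - <<'E'
from h import *
import pickle
from scipy.optimize import least_squares
for f,pl,pr,w in[('w2',(190,291),(445,291),.0851),('w2',(210,291),(427,291),.0851),('w3',(243,284),(392,284),.0562),('w4',(247,282),(387,282),.0533)]:
    c=pickle.load(open(f+'.pkl','rb'))
    r=least_squares(lambda q:np.r_[w2wr(c,t2w(c,[q[0],-w/2,q[1]]))-pl,w2wr(c,t2w(c,[q[0],w/2,q[1]]))-pr],[.01,-.02])
    print(f,r.x.round(4),r.fun.round(1))
E
```

```text
w2 [ 0.0185 -0.0661] [ 0.2  0.   0.2 -0. ]
w2 [ 0.0092 -0.0455] [-0.8  0.  -0.8 -0. ]
w3 [ 0.0134 -0.0475] [ 0.2  0.   0.2 -0. ]
w4 [ 0.0135 -0.0458] [ 0.7  0.   0.7 -0. ]
```

By both cameras the real fingertips sit about 30 mm short of the reported TCP, so they are hovering at the sleeve tops (z≈34 mm). I'll reopen and go down in small, force-checked steps.

```bash
python3 -m inch '[[[0,0,0],[0,0,0],1],[[0,0,0],[0,0,0],1],[[0,0,0],[0,0,0],1],[[0,0,-0.005],[0,0,0],1],[[0,0,-0.005],[0,0,0],1],[[0,0,0],[0,0,0],1]]' 40
python3 - <<'E'
from h import *
import pickle
st=bot.read_state();c=bot.camera('wrist');c['st']=st;pickle.dump(c,open('w5.pkl','wb'));save('w5',c['color'])
s=bot.camera('scene');save('s6',cv2.resize(s['color'][240:320,150:250],None,fx=7,fy=7,interpolation=cv2.INTER_CUBIC))
print(st['ee_pos'],st['tcp_rot'],st['force'],st['width'])
E
```

```text
time: 5.0
ee_pos: [0.4586, -0.2565, -0.0081]
tcp_rot: [-180.0, 0.1, -4.2]
force: [0.2, -0.1, -0.1]
width: 0.0853
[ 0.45855963 -0.25651355 -0.00813967] [-1.79979339e+02  6.27306324e-02 -4.15812220e+00] [ 0.19868052 -0.05571551 -0.07019461] 0.08528989084598816
```

View pics/s6.png

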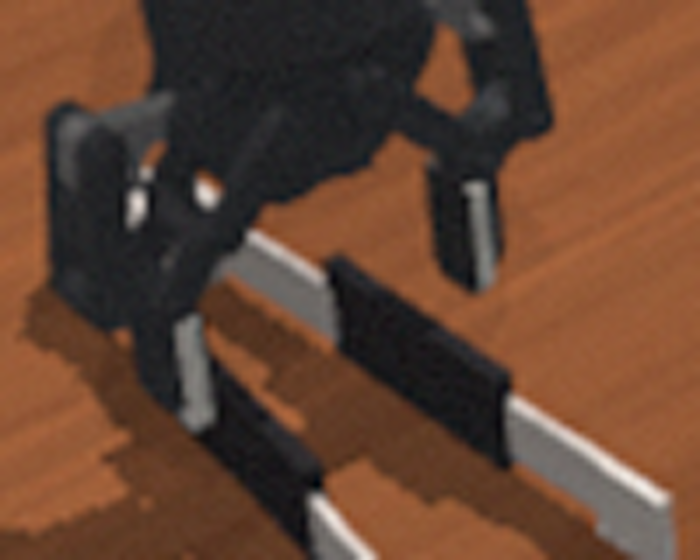

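```bash
python3 - <<'E'
from h import *
import pickle
s=pickle.load(open('scene0.pkl','rb'));c=pickle.load(open('w5.pkl','rb'))
for z in(0,-.01,-.02,-.03,-.04):
    print(z,t2w(c,[.011,0,z])[2].round(3),w2px(s,t2w(c,[.011,-.046,z])).round(1),w2px(s,t2w(c,[.011,.046,z])).round(1))
E
```

```text
0 -0.008 [220.8 299.1] [182.2 318.6]
-0.01 0.002 [220.4 295.3] [181.6 314.6]
-0.02 0.012 [220.  291.4] [181.  310.7]
-0.03 0.022 [219.6 287.5] [180.3 306.7]
-0.04 0.032 [219.2 283.6] [179.7 302.6]
```

The open tips are about 45 mm behind the reported TCP, at a true z of about 37 mm. Lowering a further 20 mm, with a force check.

```bash
python3 -m inch '[[[0,0,-0.006],[0,0,0],1],[[0,0,-0.005],[0,0,0],1],[[0,0,-0.005],[0,0,0],1],[[0,0,-0.004],[0,0,0],1],[[0,0,0],[0,0,0],1],[[0,0,0],[0,0,0],1]]' 40
python3 - <<'E'
from h import *
import pickle
st=bot.read_state();c=bot.camera('wrist');c['st']=st;pickle.dump(c,open('w6.pkl','wb'));save('w6',c['color'])
s=bot.camera('scene');save('s7',cv2.resize(s['color'][240:320,150:250],None,fx=7,fy=7,interpolation=cv2.INTER_CUBIC))
print(st['ee_pos'],st['tcp_rot'],st['force'],st['width'])
E
```

```text
time: 5.7
ee_pos: [0.4589, -0.2568, -0.0274]
tcp_rot: [-180.0, 0.0, -4.2]
force: [-0.9, -0.2, 0.6]
width: 0.0854
[ 0.45890666 -0.25677557 -0.02738862] [-1.79995430e+02  1.15043898e-02 -4.16718029e+00] [-0.88481582 -0.16093168  0.55462716] 0.08544161434399244
```

View pics/s7.png

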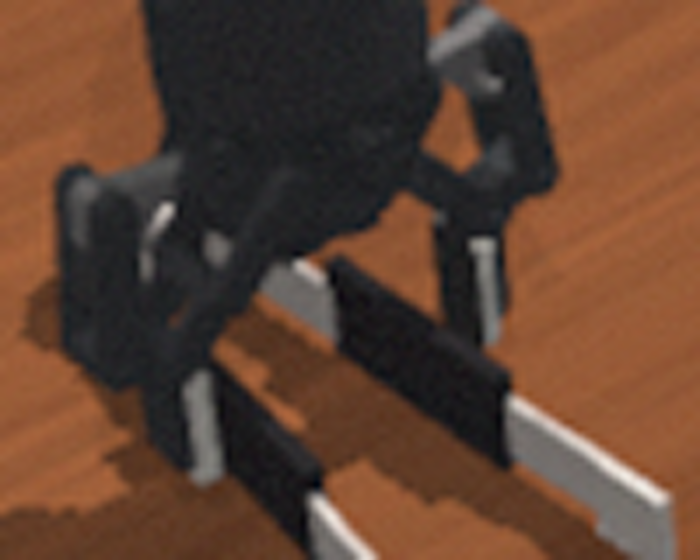

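View pics/w6.png

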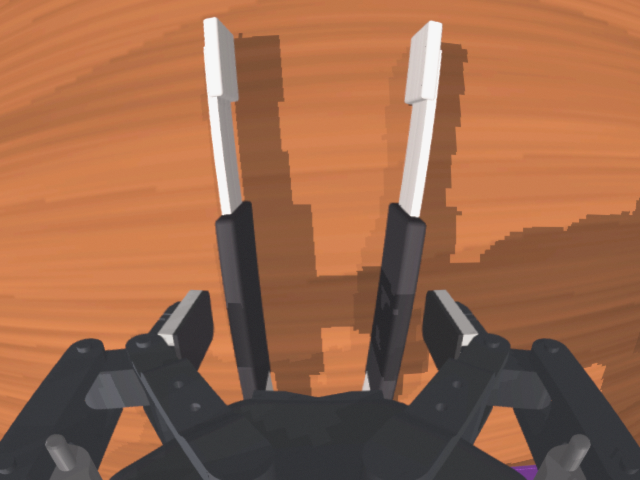

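The right finger tip (205,480 in the crop) is now well down beside its sleeve. Closing.

```bash
python3 -m inch '[[[0,0,0],[0,0,0],0.66],[[0,0,0],[0,0,0],0.66],[[0,0,0],[0,0,0],0.66],[[0,0,0],[0,0,0],0.66],[[0,0,0],[0,0,0],0.66],[[0,0,0],[0,0,0],0.66]]' 40
python3 - <<'E'
from h import *
import pickle
st=bot.read_state();c=bot.camera('wrist');c['st']=st;pickle.dump(c,open('w7.pkl','wb'));save('w7',c['color'])
s=bot.camera('scene');save('s8',cv2.resize(s['color'][240:320,150:250],None,fx=7,fy=7,interpolation=cv2.INTER_CUBIC))
print(st['ee_pos'],st['tcp_rot'],st['force'],st['width'])
E
```

```text
time: 6.4
ee_pos: [0.4594, -0.2571, -0.0267]
tcp_rot: [180.0, -0.1, -4.2]
force: [-1.2, 0.0, 9.7]
width: 0.0566
[ 0.45944112 -0.25710713 -0.0267349 ] [ 1.79983421e+02 -6.54331089e-02 -4.17404429e+00] [-1.20484016  0.02475514  9.68536792] 0.05664027191371208
```

View pics/s8.png

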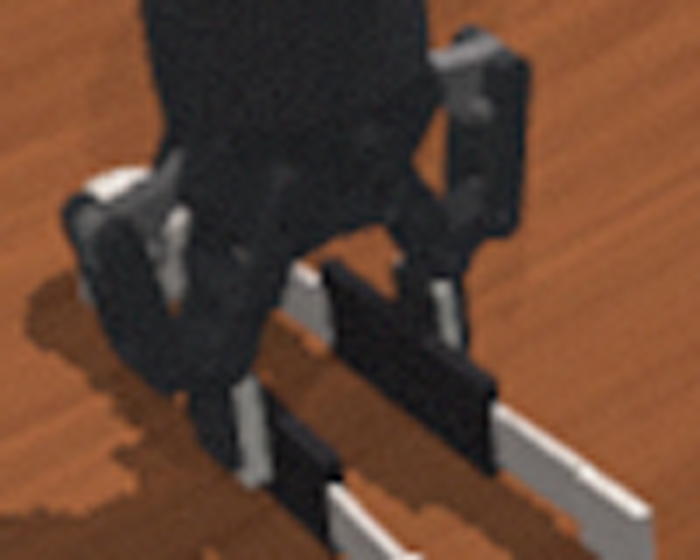

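View pics/w7.png

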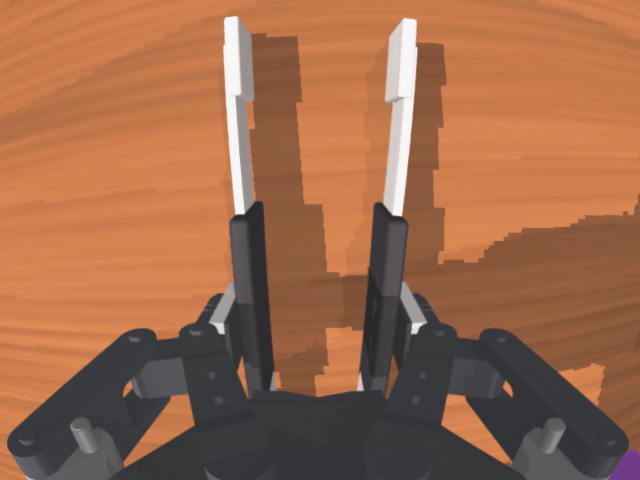

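The sleeves are squeezed: the jaws have closed to (238,60)–(401,60), and the tool feels +9.7 N vertical. Lifting 100 mm.

```bash
python3 -m inch '[[[0,0,0.01],[0,0,0],0.66],[[0,0,0.02],[0,0,0],0.66],[[0,0,0.03],[0,0,0],0.66],[[0,0,0.03],[0,0,0],0.66],[[0,0,0.01],[0,0,0],0.66],[[0,0,0],[0,0,0],0.66]]' 40
python3 - <<'E'
from h import *
import pickle
st=bot.read_state();c=bot.camera('wrist');c['st']=st;pickle.dump(c,open('w8.pkl','wb'));save('w8',c['color'])
s=bot.camera('scene');save('s9',cv2.resize(s['color'][180:320,120:280],None,fx=4.2,fy=4.2,interpolation=cv2.INTER_CUBIC))
print(st['ee_pos'],st['tcp_rot'],st['force'],st['width'])
E
```

```text
time: 7.1
ee_pos: [0.4598, -0.2567, 0.0738]
tcp_rot: [180.0, -0.1, -4.1]
force: [0.8, 0.3, -2.1]
width: 0.0563
[ 0.45975112 -0.25668996  0.07384769] [ 1.79996882e+02 -1.31755647e-01 -4.13451988e+00] [ 0.81893574  0.26813685 -2.05640934] 0.05632118386464724
```

View pics/s9.png

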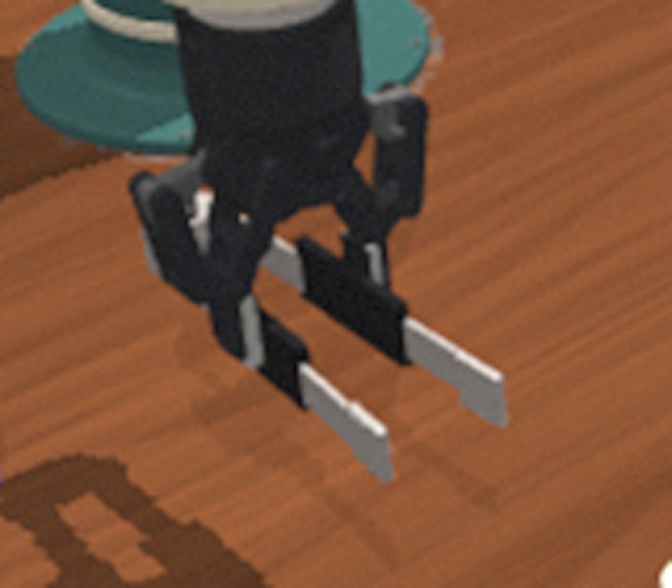

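View pics/w8.png

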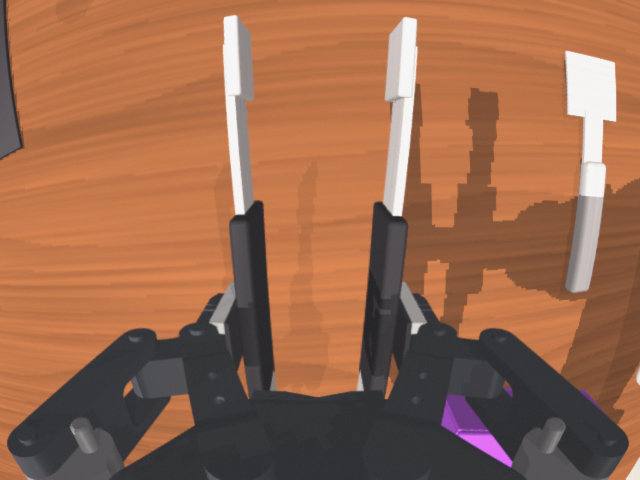

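The tongs are up and level: jaw ends at (231,17) and (409,19), tool weight down 2 N. Moving over the hinge half, target tongs origin (0.5396, 0.0132), yaw 21.5°.

```bash
python3 -m inch '[[[0.01,0.034,0],[0,0,0.056],0.66],[[0.01,0.034,0],[0,0,0.056],0.66],[[0.01,0.034,0],[0,0,0.056],0.66],[[0.01,0.034,0],[0,0,0.056],0.66],[[0.01,0.034,0],[0,0,0.056],0.66],[[0.01,0.034,0],[0,0,0.056],0.66],[[0.01,0.034,0],[0,0,0.056],0.66],[[0.01,0.032,0],[0,0,0.056],0.66]]' 40
python3 -m inch '[[[0,0,0],[0,0,0],0.66],[[0,0,0],[0,0,0],0.66],[[0,0,0],[0,0,0],0.66]]' 40
python3 - <<'E'
from h import *
import pickle
st=bot.read_state();c=bot.camera('wrist');c['st']=st;pickle.dump(c,open('w9.pkl','wb'));save('w9',c['color'])
t=bot.camera('top');pickle.dump(t,open('t9.pkl','wb'));save('t9',cv2.resize(t['color'][150:270,240:400],None,fx=4.8,fy=4.8,interpolation=cv2.INTER_CUBIC))
print(st['ee_pos'],st['tcp_rot'],st['force'],st['width'])
E
```

```text
time: 8.0
ee_pos: [0.5384, 0.015, 0.0713]
tcp_rot: [-180.0, 0.1, 21.7]
force: [-0.4, -0.9, -1.2]
width: 0.0566
time: 8.3
ee_pos: [0.5383, 0.0122, 0.0719]
tcp_rot: [180.0, 0.1, 21.4]
force: [-0.6, -0.6, -1.4]
width: 0.0561
[0.53829856 0.01224466 0.0719105 ] [1.79998314e+02 8.53718253e-02 2.14135808e+01] [-0.56840785 -0.61938032 -1.38698527] 0.05611783789407979
```

View pics/t9.png

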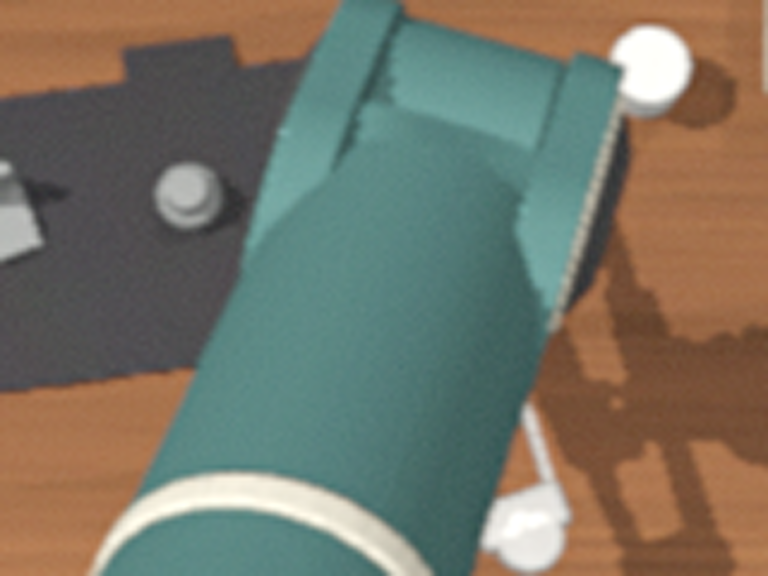

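View pics/w9.png

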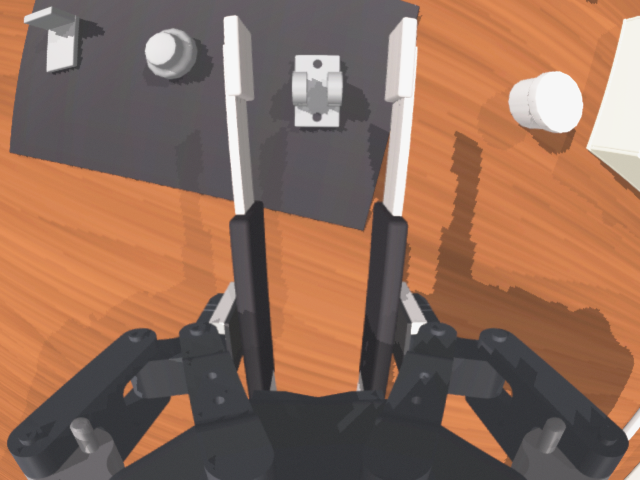

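The part shows at (317,91), square to the tongs and midway between the jaws at (238,58) and (401,58). Refining its pose from this image.

```bash
python3 - <<'E'
from h import *
import pickle
c=pickle.load(open('w9.pkl','rb'))
save('w9z',cv2.resize(c['color'][0:150,210:430],None,fx=3.5,fy=3.5,interpolation=cv2.INTER_CUBIC))
R=Ro.from_euler('xyz',c['st']['tcp_rot'],degrees=True).as_matrix()
q=np.array([wr2w(c,u,v,.012) for u,v in[(295,55),(340,55),(340,127),(295,127)]])
print(q.round(4),q.mean(0)); print('tool',(R.T@(q.mean(0)-c['st']['ee_pos'])).round(4))
print('sides',[np.linalg.norm(q[i]-q[(i+1)%4]).round(4) for i in range(4)])
# pad top inner edges; tongs underside at tcp+.0265, pads top at +.0525
z=c['st']['ee_pos'][2]+.0265+.026
for p in[(224,18),(239,18),(228,97),(239,97),(405,18),(415,20),(389,97)]:
    X=wr2w(c,*p,z);print(p,(R.T@(X-c['st']['ee_pos'])).round(4))
E
```

```text
[[0.6429 0.0682 0.012 ]
 [0.6531 0.0422 0.012 ]
 [0.6101 0.0253 0.012 ]
 [0.5999 0.0514 0.012 ]] [0.62649882 0.04675882 0.012     ]
tool [0.0948 0.0001 0.0598]
sides [np.float64(0.0279), np.float64(0.0461), np.float64(0.028), np.float64(0.0461)]
(224, 18) [ 0.109  -0.0309 -0.0527]
(239, 18) [ 0.1085 -0.0258 -0.0527]
(228, 97) [ 0.0812 -0.0293 -0.0526]
(239, 97) [ 0.081  -0.0256 -0.0526]
(405, 18) [ 0.1087  0.029  -0.0527]
(415, 20) [ 0.1083  0.0324 -0.0527]
(389, 97) [ 0.0809  0.0234 -0.0526]
```

View pics/w9z.png

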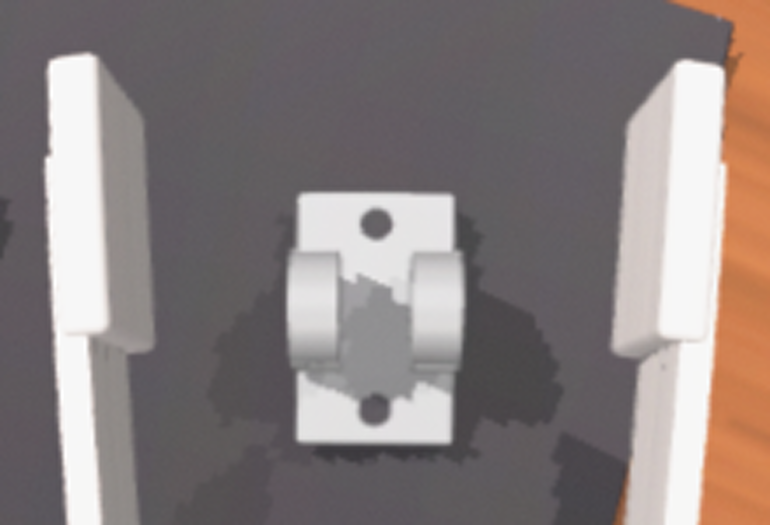

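The leaf measures 28.0 × 46.1 mm, as it should. Its centre is at tool x 94.8 mm, y 0.1 mm, against a pad centre of x 95 mm, y ≈0.7 mm, so no lateral correction is needed. Lowering 86 mm.

```bash
python3 -m inch '[[[0,0,-0.015],[0,0,0],0.66],[[0,0,-0.02],[0,0,0],0.66],[[0,0,-0.02],[0,0,0],0.66],[[0,0,-0.015],[0,0,0],0.66],[[0,0,-0.01],[0,0,0],0.66],[[0,0,-0.006],[0,0,0],0.66],[[0,0,0],[0,0,0],0.66],[[0,0,0],[0,0,0],0.66]]' 40
python3 - <<'E'
from h import *
import pickle
st=bot.read_state();c=bot.camera('wrist');c['st']=st;pickle.dump(c,open('w10.pkl','wb'));save('w10',c['color'])
s=bot.camera('scene');save('s10',cv2.resize(s['color'][200:340,270:430],None,fx=4.2,fy=4.2,interpolation=cv2.INTER_CUBIC))
print(st['ee_pos'],st['tcp_rot'],st['force'],st['width'])
E
```

```text
time: 9.2
ee_pos: [0.5393, 0.0132, -0.0129]
tcp_rot: [180.0, -0.0, 21.5]
force: [0.3, 0.1, -0.7]
width: 0.0566
[ 0.5393073   0.01321763 -0.01293036] [ 1.79994513e+02 -3.05392795e-02  2.15024790e+01] [ 0.32509751  0.05235294 -0.69472266] 0.05659086214144432
```

View pics/s10.png

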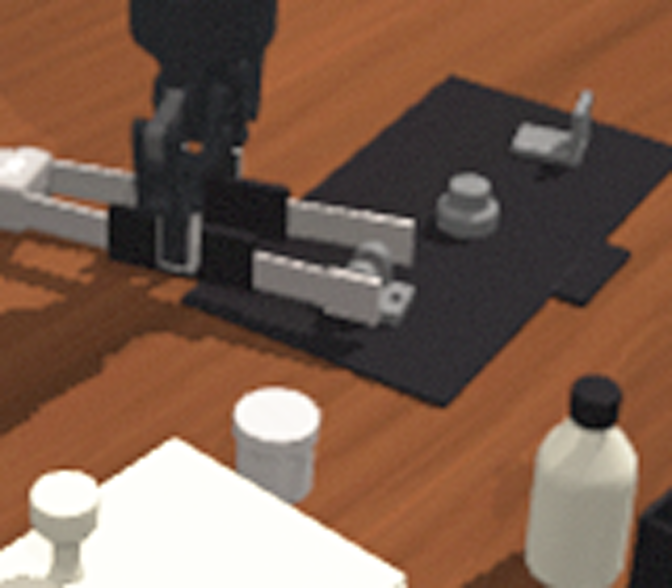

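View pics/w10.png

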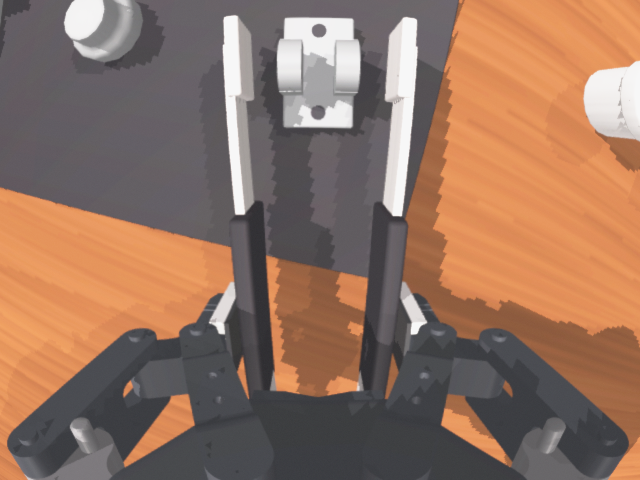

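The jaws straddle the ears at (290,65) and (347,65) with clear gaps; the tongs' underside is about 13.6 mm up. Down 2 mm, then squeeze gradually at 60 N.

```bash
python3 -m inch '[[[0,0,-0.002],[0,0,0],0.64],[[0,0,0],[0,0,0],0.61],[[0,0,0],[0,0,0],0.58],[[0,0,0],[0,0,0],0.55],[[0,0,0],[0,0,0],0.52],[[0,0,0],[0,0,0],0.48],[[0,0,0],[0,0,0],0.44],[[0,0,0],[0,0,0],0.4]]' 60
python3 -m inch '[[[0,0,0],[0,0,0],0.35],[[0,0,0],[0,0,0],0.3],[[0,0,0],[0,0,0],0.3],[[0,0,0],[0,0,0],0.3],[[0,0,0],[0,0,0],0.3]]' 60
python3 - <<'E'
from h import *
import pickle
st=bot.read_state();c=bot.camera('wrist');c['st']=st;pickle.dump(c,open('w11.pkl','wb'));save('w11',c['color'])
s=bot.camera('scene');save('s11',cv2.resize(s['color'][200:340,270:430],None,fx=4.2,fy=4.2,interpolation=cv2.INTER_CUBIC))
print(st['ee_pos'],st['tcp_rot'],st['force'],st['width'])
E
```

```text
time: 10.1
ee_pos: [0.539, 0.0133, -0.0153]
tcp_rot: [-180.0, -0.0, 21.5]
force: [-0.1, 0.5, 1.5]
width: 0.0427
time: 10.6
ee_pos: [0.539, 0.0133, -0.0153]
tcp_rot: [-180.0, 0.0, 21.5]
force: [-0.3, -0.5, 1.3]
width: 0.0427
[ 0.53898815  0.01326984 -0.01533083] [-1.79997080e+02  4.96646128e-04  2.15075784e+01] [-0.31221376 -0.54240896  1.28187112] 0.04270717768139616
```

View pics/s11.png

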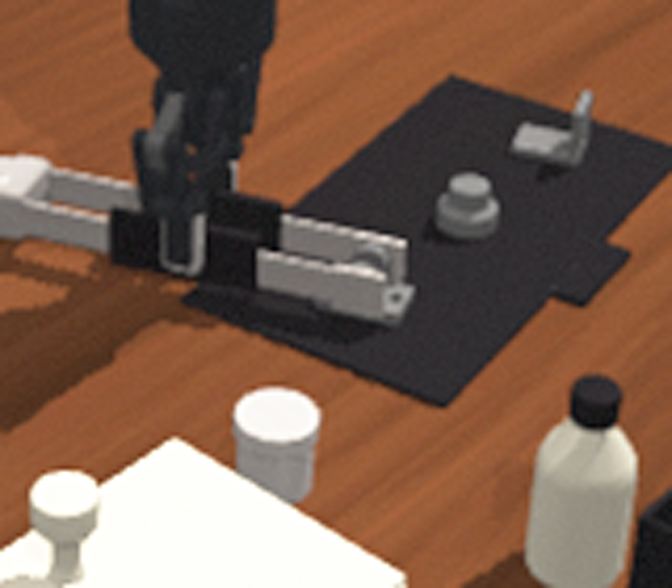

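View pics/w11.png

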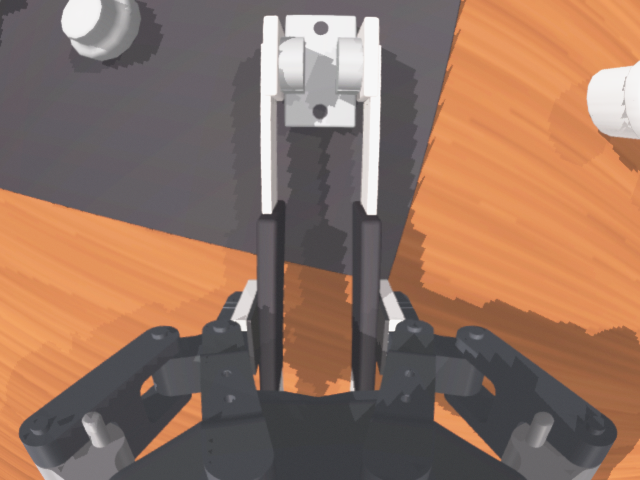

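The fingers stalled at 42.7 mm (a 28 mm part should give about 44 mm), the arms are parallel, and both jaws lie flat on the ears. Lifting gently.

```bash
python3 -m inch '[[[0,0,0.003],[0,0,0],0.3],[[0,0,0.008],[0,0,0],0.3],[[0,0,0.014],[0,0,0],0.3],[[0,0,0.02],[0,0,0],0.3],[[0,0,0.02],[0,0,0],0.3],[[0,0,0.02],[0,0,0],0.3],[[0,0,0.02],[0,0,0],0.3],[[0,0,0.02],[0,0,0],0.3]]' 60
python3 -m inch '[[[0,0,0.014],[0,0,0],0.3],[[0,0,0.006],[0,0,0],0.3],[[0,0,0],[0,0,0],0.3],[[0,0,0],[0,0,0],0.3],[[0,0,0],[0,0,0],0.3],[[0,0,0],[0,0,0],0.3],[[0,0,0],[0,0,0],0.3],[[0,0,0],[0,0,0],0.3]]' 60
python3 - <<'E'
from h import *
import pickle
st=bot.read_state();c=bot.camera('wrist');c['st']=st;pickle.dump(c,open('w12.pkl','wb'));save('w12',c['color'])
s=bot.camera('scene');save('s12',s['color']);t=bot.camera('top');save('t12',t['color'])
print(st['ee_pos'],st['tcp_rot'],st['force'],st['width'])
E
```

```text
time: 11.5
ee_pos: [0.5389, 0.0132, 0.1116]
tcp_rot: [-180.0, -0.0, 21.5]
force: [0.3, 0.6, -0.6]
width: 0.0431
time: 12.3
ee_pos: [0.5389, 0.0132, 0.1294]
tcp_rot: [-180.0, 0.0, 21.5]
force: [0.7, -0.0, -1.5]
width: 0.043
[0.53887155 0.01319914 0.12944589] [-1.79996096e+02  2.42291201e-02  2.15008322e+01] [ 0.70242233 -0.0451731  -1.54562703] 0.04301665579059871
```

View pics/s12.png

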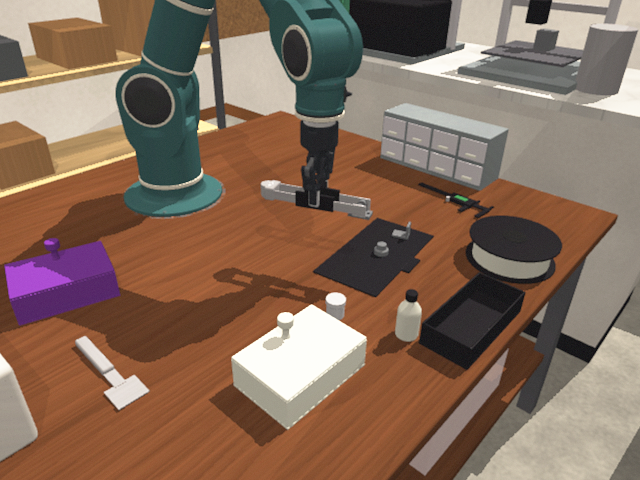

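View pics/w12.png

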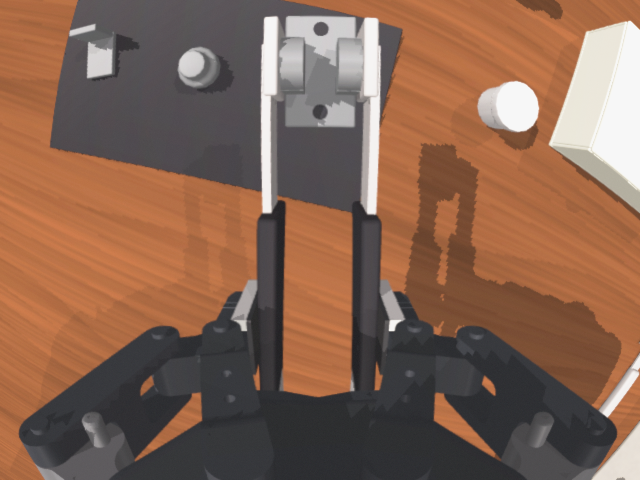

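The part hangs in the jaws at (320,70), the same pixels as before the lift, so nothing has slipped. The plate spot at scene (357,267) is empty and the bystanders look unmoved. One last drift check, then I hand in.

```bash
python3 -m inch '[[[0,0,0],[0,0,0],0.3],[[0,0,0],[0,0,0],0.3],[[0,0,0],[0,0,0],0.3],[[0,0,0],[0,0,0],0.3],[[0,0,0],[0,0,0],0.3]]' 60
python3 - <<'E'
from h import *
import pickle
a=pickle.load(open('w12.pkl','rb'))['color'];b=bot.camera('wrist')['color']
print('part region shift',cv2.phaseCorrelate(*[np.float32(cv2.cvtColor(i[10:130,260:385],cv2.COLOR_BGR2GRAY)) for i in(a,b)]))
s=bot.camera('scene')['color'];s0=pickle.load(open('scene0.pkl','rb'))['color']
for n,(u,v) in dict(bracket=(403,232),knob=(381,248),cal=(457,200),scr=(112,373),jar=(336,305)).items():
    w=18 if n in('scr','cal') else 10
    f=lambda i:np.float32(cv2.cvtColor(i[v-w:v+w,u-w:u+w],cv2.COLOR_BGR2GRAY))
    print(n,np.round(cv2.phaseCorrelate(f(s0),f(s))[0],2))
print(bot.job_done())
E
```

```text
time: 12.95
ee_pos: [0.539, 0.0133, 0.1297]
tcp_rot: [-180.0, -0.0, 21.5]
force: [0.3, 0.1, -1.4]
width: 0.0427
part region shift ((0.46444082280014953, -0.015650954424373253), 0.9525781377156576)
bracket [-0.09  0.04]
knob [-0.01  0.1 ]
cal [-0.11  0.02]
scr [ 0.04 -0.07]
jar [ 0.16 -0.01]
the job is handed in; nothing more can be done
None
```

The hinge half is up in the air, held still in the tongs, and the job was handed in at about 13 s of the 43 s. No verdict was reported.

I gripped the tongs by their black sleeves at about 56 mm and carried them over the two-eared print. I then closed the jaws on its sides with 60 N; the fingers stopped at 43 mm. From there I lifted about 145 mm, which puts the part's underside at an estimated 0.149 m.

**Last checks:**
- The part is still in the jaws; its image moved 0.5 px or less over the last 0.6 s.
- Width was steady at 43 mm, against the 44 mm you give for a 28 mm part.
- The tool felt 1.4 N of downward load.
- The bracket, knob, calipers, scraper and jar each shifted less than 0.2 px in the scene view.
- The jaw and sleeve forces can't be read directly; I inferred them from the stall width and the pictures.

**What disagreed:** the fingertips sit about 30–45 mm short of the reported TCP. My first close therefore passed over the sleeve tops without gripping anything. I saw this in the images, reopened, went about 30 mm lower with force checks, and the second grip held.

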